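# Assemble the eluent filter tower

## Robot

A 6-joint arm with a two-finger parallel gripper is mounted at the origin on the work surface. World frame = base frame: x ahead of the robot, y to its left, z up, the work surface at z = 0. Lengths are in m, angles in rad, forces in N, time in s.
With the tool pointing down it reaches from about 0.425 to 0.925 m from the base axis. Payload 12.5 kg.
Tool frame: the origin (TCP) lies on the centre line of the jaws, within the pads' length; the fingertips stand 14 mm ahead of it and the grasp point (between the pads) lies 5 mm behind it; z points along the fingers, y is the line along which they close (so a half turn about z gives the same grasp; the last joint's range is limited). The gripper opens to 85 mm and grips with 20 to 120 N. Pads are 22 mm wide; open, the fingers measure 114 mm over their backs; the gripper's body (76 mm by 85 mm) begins 54 mm behind the grasp point. The pads swing forward as they close: fully open they stand 13 mm farther back than shut.
Start: joints at [-0.106, 0.491, 1.559, -0, 1.092, -0.106], TCP at [0.625, 0, 0.245] pointing down, gripper open.
Joint ranges: [-3.1, 3.1], [-0.84, 2.19], [0.05, 2.79], [-1.13, 4.28], [0.06, 2.93], [-2.69, 2.69]. Speed limits (rad/s): [2.22, 2.22, 2.79, 3.14, 3.14, 3.14].

## Interface

Orientations are given as a rotation vector (axis times angle).
In Python, from rig import bot, viewer gives the robot as it stands. The module is installed in compiled form; this text tells all that it offers.
- The arm moves only by the tool drive_tool, never from a script. Its argument "deltas" is a list of rows, each a list of 6 numbers: the shift along the tool's x, y, z in mm, then the turn, a rotation vector about the tool's x, y, z in rad. A call has 1 to 20 rows; each row is the pose to reach, as a shift and turn from the pose commanded when the call began, along the tool's axes at that moment; what a row does not reach only later rows make up. A row lasts 1/12 s, in which the tool goes at most 41.7 mm and 7.16 degrees, less where a joint would pass 70% of its speed; a pose out of reach is approached as far as the arm can. A call with a gripper value outside its range is refused whole. "jaw" is the opening, from 0 (shut) to 1 (fully open), set as the call begins (left out, the last holds). The fingers move at their own pace and stop on an object; "grip_force" is the grip in N (left out, the last holds). Time passes only in rows, so rows that repeat a pose let the fingers close. It gives the time, the measured TCP pose, the force, the opening and the grip force at its end, in the units of the state.
- bot.state(): the state, without advancing time (a new reading comes with each control period).
- viewer.grab_frame(name): name is "scene" or "side" or "wrist"; returns the picture (384x512x3 uint8, red, green, blue); there is no depth.
- viewer.camera_model(name): a dict with "fx", "fy", "cx", "cy" (pixels), "R" (3x3) and "t" (3): a world point X has camera coordinates R X + t. Camera axes: x right, y down, z forward; pixel columns grow to the right and rows downward; lengths in m; the calibration is good to about 2 mm. A picture is of the moment at which its call begins: read the wrist's pose just before it. camera_model takes no time and is no camera call; for the wrist camera it gives the pose at the moment of the call.
- bot.close_job(): hands the job in; it is judged then, once.
The state is a dict: "t": time; "qpos": joint angles; "joint_velocities": joint speeds; "joint_torque": joint torques, N m; "eef_pos": TCP position; "tcp_rot": TCP orientation; "contact_force": force on the tool from outside, world axes, zero at the start; "ft_torque": the same for the moment, N m; "opening": finger opening in m; "grip_force": force on a finger pad.
Only numpy, scipy, OpenCV 4.12 (cv2) and the standard library are available. Lean on these libraries where they do the work, as an engineer would, in place of code of your own. Each camera call takes 0.05 s, during which the arm holds its last target. There are 200 camera calls.

## Task

Assemble the solvent filter on the vacuum port, from the bottom up: seat the aluminium filter base in the port's collar, put the white filter cartridge in the recess of the base, stand the taller of the two steel funnels over the cartridge on the base, and close the funnel with the grey cover. Every part sits upright and fully home before the next goes on. Leave the short funnel, the bottle, the jar and the timer where they are.

Things in the scene. Friction and masses are not known exactly. Their poses are not given: they have to be found in the camera images.
- port: Vacuum port, fixed: round grey housing 100 mm in diameter, 25 mm high, on it a black collar (80 mm outside, 56 mm inside diameter, top 35 mm above the bench) and at the side, along its x, a brass hose fitting out to 75 mm from the axis. Inside the collar is an open round seat 10 mm deep, its floor 25 mm above the bench. Origin: centre of the underside, on the bench; z up.
- filter_base: Filter base, loose, aluminium, 40 mm high, about 160 g: foot 50 mm in diameter and 14 mm high (lower edge chamfered 3 mm), above it a straight body 62 mm in diameter. In its top a recess 52 mm in diameter, 8 mm deep (floor 32 mm above the underside). The foot rests on the floor of the port's seat. Origin: centre of the underside; z up; starts upright.
- cartridge: Filter cartridge, loose, solid white ceramic disc 46 mm in diameter and 26 mm high, upper edge chamfered 4 mm, lower edge 2 mm, with a thin grey round membrane on top. It fits the recess of the filter base and stands 18 mm proud of it. About 80 g. Origin: centre of the underside; z up (the grey face up); stands so at the start.
- tall_funnel: Tall funnel, loose, straight steel tube open at both ends, 62 mm outside and 54 mm inside diameter, 85 mm high, with a thin dark line round it in its lower third. It goes over the cartridge and stands on the rim of the filter base. About 160 g. Origin: centre of the lower end; z up; stands upright at the start.
- short_funnel: Short funnel, not needed, to be left alone: the same steel tube, 62 mm outside and 54 mm inside diameter, but only 40 mm high. Origin: centre of the lower end; z up.
- cover: Cover, loose, grey plastic, about 60 g: plug below 46 mm in diameter and 8 mm high, flange 66 mm in diameter (8 to 13 mm above the underside), round grip knob 22 mm in diameter (13 to 33 mm). It stands on its plug at the start. The plug goes into the funnel's mouth, the flange rests on the funnel's rim. Origin: centre of the plug's underside; z up.
- amber_bottle: Bystander: loose amber bottle, 54 mm in diameter, 110 mm high, blue cap. Origin: centre of the underside.
- white_jar: Bystander: loose white jar, 60 mm in diameter, 75 mm high, red cap. Origin: centre of the underside.
- timer: Bystander: loose flat black bench timer, 60 x 75 x 18 mm. Origin: centre of the underside.
Mind the look-alikes: they are no part of the job. What is shaped like the cover but red is not meant.

How it is judged:
On the way, in this order (a step that is already met when the one before it is completed fails the run):
1. the filter base is home in the port (horizontal distance between filter_base and port below 0.006 m and z of filter_base in the frame of port between 0.021 and 0.029 m and angle between filter_base's own z axis and vertical below 0.07 rad), for 0.2 s.
2. the cartridge is home in the base (horizontal distance between cartridge and filter_base below 0.006 m and z of cartridge in the frame of filter_base between 0.028 and 0.036 m and angle between cartridge's own z axis and vertical below 0.07 rad), for 0.2 s.
3. the tall funnel stands over the cartridge on the base (horizontal distance between tall_funnel and filter_base below 0.009 m and z of tall_funnel in the frame of filter_base between 0.036 and 0.044 m and angle between tall_funnel's own z axis and vertical below 0.07 rad), for 0.2 s.
4. the cover is on the funnel (horizontal distance between cover and tall_funnel below 0.008 m and z of cover in the frame of tall_funnel between 0.073 and 0.081 m and angle between cover's own z axis and vertical below 0.07 rad), for 0.2 s.
At the end, for the whole second after the job is handed in: Base in the port's seat (axes within 6 mm), cartridge in the base's recess (6 mm), tall funnel on the base's rim around the cartridge (9 mm), cover plugged into the funnel (8 mm); each within 4 mm of its home height and 4 degrees of upright, released and at rest (all of step 1 and all of step 2 and all of step 3 and all of step 4 and linear speed of each of filter_base, cartridge, tall_funnel, cover below 0.02 m/s and angular speed of each of filter_base, cartridge, tall_funnel, cover below 0.2 rad/s); the robot touches nothing.
It fails at once if the short funnel is moved more than 25 mm or tipped (distance of short_funnel from where it was at the start of the episode above 0.025 m or angle between short_funnel's own z axis and vertical above 0.35 rad).
It fails at once if the amber bottle is moved more than 25 mm or tipped (distance of amber_bottle from where it was at the start of the episode above 0.025 m or angle between amber_bottle's own z axis and vertical above 0.35 rad).
It fails at once if the white jar is moved more than 25 mm or tipped (distance of white_jar from where it was at the start of the episode above 0.025 m or angle between white_jar's own z axis and vertical above 0.35 rad).
It fails at once if the timer is moved more than 25 mm or tipped (distance of timer from where it was at the start of the episode above 0.025 m or angle between timer's own z axis and vertical above 0.35 rad).
It also fails if it takes over 102 s, if anything falls off the work surface, if the arm or the gripper's body presses on something with over 40 N, if the wrist force passes 120 N, or if a joint passes its speed limit or range.

## Working session

There is one attempt and no reset: what is moved stays moved. The work goes in short steps, Python scripts to look and compute and a tool call to move; the robot and the scene stay as the last step left them, time stands still between calls to the robot, and variables do not carry over. Pictures are saved under pics/ and viewed, at most 14 in all, crops included, and the job is handed in when it is done.

Besides the shell and the picture viewer there is one more tool, called in YAML: its name, and indented under it one key for each argument. drive_tool: Moves the arm, as the interface text tells. Its arguments: {"type":"object","properties":{"deltas":{"type":"array","items":{"type":"array","items":{"type":"number"}}},"jaw":{"type":"number"},"grip_force":{"type":"number"}},"required":["deltas"]}

```bash
mkdir -p pics; python3 - <<'E'
from rig import bot, viewer
import cv2,json,numpy as np
s=bot.state();print(s)
for n in ["scene","side","wrist"]:
    m=viewer.camera_model(n); im=viewer.grab_frame(n)
    cv2.imwrite(f"pics/{n}0.png",im[:,:,::-1])
    print(n,{k:np.round(v,4).tolist() for k,v in m.items()})
E
```

```text
{'t': 0.0, 'qpos': array([-1.05574875e-01,  4.91531271e-01,  1.55947013e+00, -7.80397373e-06,
        1.09168620e+00, -1.05622000e-01]), 'joint_velocities': array([ 6.77670096e-04,  1.36988732e-03,  1.46623983e-03, -2.96387294e-04,
        2.00827911e-03,  4.82746900e-05]), 'joint_torque': array([-2.53899279e-04, -6.18447447e+01, -2.61596632e+01, -1.41405640e-04,
        4.01603000e-03, -9.44706159e-06]), 'eef_pos': array([6.24782128e-01, 5.98341910e-05, 2.44738180e-01]), 'tcp_rot': array([-2.22078596e+00, -2.22089861e+00,  1.08938007e-03]), 'contact_force': array([0.05998449, 0.93382222, 0.16867364]), 'ft_torque': array([-0.05358328,  0.00789037,  0.00515509]), 'grip_force': 0.0, 'opening': 0.08549919486337043}
scene {'fx': 357.1504, 'fy': 357.1504, 'cx': 264.5201, 'cy': 193.0629, 'R': [[0.5058, 0.8626, 0.0093], [0.6875, -0.3966, -0.6083], [-0.5211, 0.3141, -0.7936]], 't': [-0.2958, -0.3651, 1.3763]}
side {'fx': 454.0886, 'fy': 454.0886, 'cx': 254.4376, 'cy': 187.2585, 'R': [[0.8525, -0.5227, 0.0073], [-0.3865, -0.6397, -0.6644], [0.352, 0.5636, -0.7473]], 't': [-0.4457, 0.2327, 1.2146]}
wrist {'fx': 336.6086, 'fy': 336.6086, 'cx': 250.8466, 'cy': 191.6132, 'R': [[1.0, 0.0011, -0.0013], [0.0014, -0.9585, 0.2852], [-0.0009, -0.2852, -0.9585]], 't': [-0.6239, -0.0372, 0.3777]}
```

View images.

View pics/scene0.png

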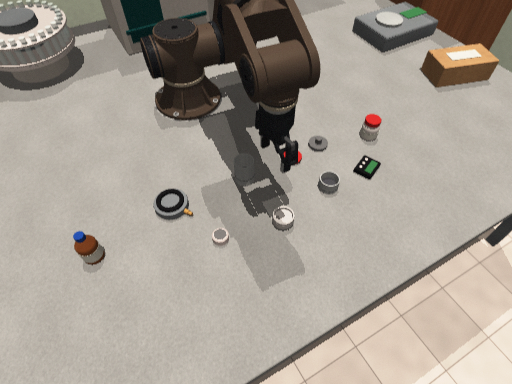

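View pics/side0.png

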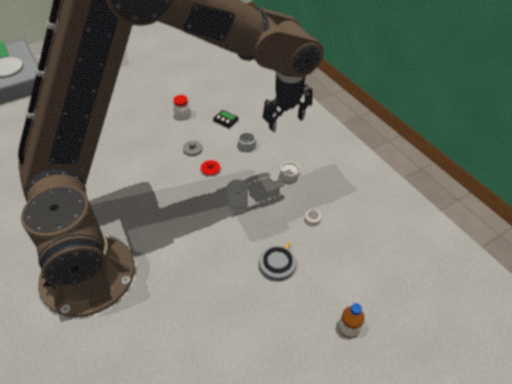

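```bash
python3 - <<'E'
import cv2,numpy as np
a=cv2.imread('pics/scene0.png')[125:260,140:390]; b=cv2.imread('pics/side0.png')[90:290,170:340]
A=cv2.resize(a,None,fx=3.2,fy=3.2,interpolation=cv2.INTER_CUBIC)
cv2.imwrite('pics/c1.png',A)
cv2.imwrite('pics/c2.png',cv2.resize(b,None,fx=3,fy=3,interpolation=cv2.INTER_CUBIC))
E
```

```text
(no output)
```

View pics/c1.png

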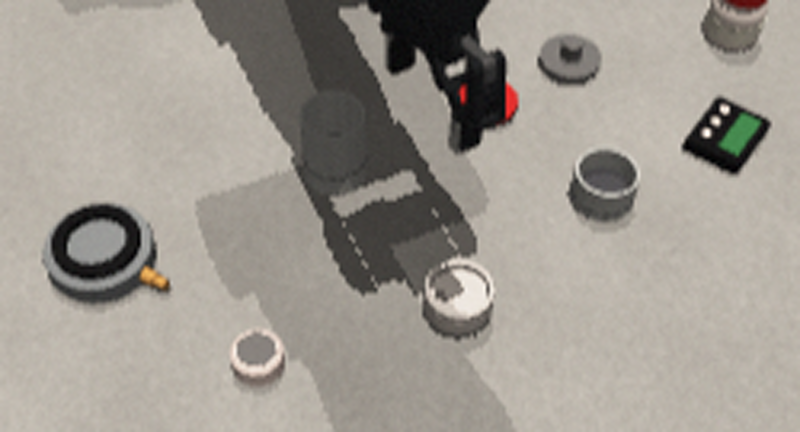

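View pics/c2.png

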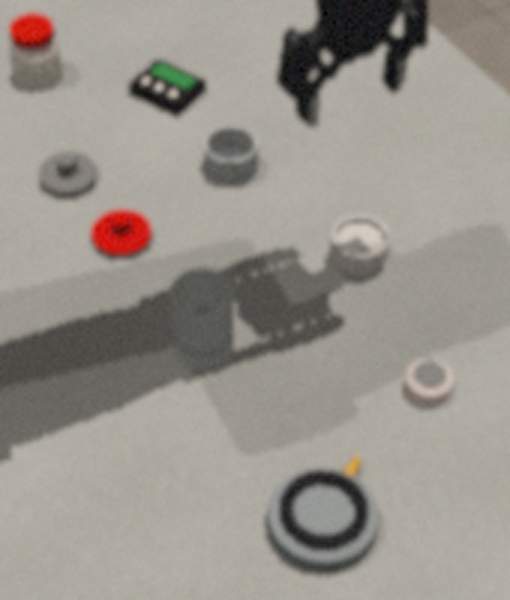

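View pics/wrist0.png

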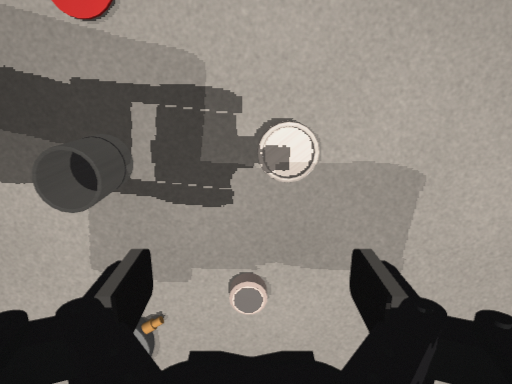

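```bash
cat > h.py <<'E'
import numpy as np,cv2
from rig import bot,viewer
def ray(m,uv,z):
    R=np.array(m["R"]);t=np.array(m["t"]);c=-R.T@t
    d=R.T@np.array([(uv[0]-m["cx"])/m["fx"],(uv[1]-m["cy"])/m["fy"],1.])
    return c+d*(z-c[2])/d[2]
def shift(p):
    "tool-axis delta (mm) from the present pose to world point p"
    s=bot.state();R=cv2.Rodrigues(np.array(s["tcp_rot"]))[0]
    return np.round(R.T@(np.array(p)-s["eef_pos"])*1000,1)
E
python3 - <<'E'
from h import *
M={n:viewer.camera_model(n) for n in["scene","side","wrist"]}
for nm,z,d in [("port",.035,dict(scene=(170.3,200.3),side=(277.7,260))),
 ("cart",.026,dict(scene=(220.6,234.4),side=(313,215),wrist=(248,298))),
 ("base",.040,dict(scene=(283.4,215),side=(290,169.3),wrist=(289,152))),
 ("tall",.085,dict(scene=(244.4,159.4),side=(236,186),wrist=(72,181))),
 ("cover",.013,dict(scene=(318,142.8),side=(192.7,147.5))),
 ("short",.04,dict(scene=(329,179),side=(246.5,137))),
 ("red",.013,dict(scene=(294,156),side=(211,168),wrist=(82,-5))),
 ("bottle",.11,dict(scene=(79,236),side=(356,309))),
 ("jar",.075,dict(scene=(373,119),side=(181,100))),
 ("timer",.018,dict(scene=(367,167),side=(226,118)))]:
  print(nm,{k:(ray(M[k],v,z)*1000).round(0)[:2] for k,v in d.items()})
s=bot.state();print(s["eef_pos"])
E
```

```text
port {'scene': array([ 454., -241.]), 'side': array([ 445., -244.])}
cart {'scene': array([ 625., -163.]), 'side': array([ 621., -165.]), 'wrist': array([ 621., -162.])}
base {'scene': array([664.,  14.]), 'side': array([660.,  11.]), 'wrist': array([662.,  15.])}
tall {'scene': array([461.,   2.]), 'side': array([461.,   3.]), 'wrist': array([466.,  -3.])}
cover {'scene': array([458., 285.]), 'side': array([454., 285.])}
short {'scene': array([622., 205.]), 'side': array([620., 211.])}
red {'scene': array([469., 181.]), 'side': array([462., 168.]), 'wrist': array([464., 160.])}
bottle {'scene': array([ 504., -481.]), 'side': array([ 496., -484.])}
jar {'scene': array([506., 468.]), 'side': array([502., 462.])}
timer {'scene': array([630., 354.]), 'side': array([622., 356.])}
[6.24858589e-01 4.13319566e-05 2.44872125e-01]
```

drive_tool:
  deltas:
    - [15, 37, 100, 0, 0, 0]
    - [15, 37, 100, 0, 0, 0]
    - [15, 37, 100, 0, 0, 0]
    - [15, 37, 100, 0, 0, 0]
    - [15, 37, 100, 0, 0, 0]
  jaw: 1

```text
t: 0.57
eef_pos: [0.6616, 0.0151, 0.1445]
tcp_rot: [-2.22, -2.221, 0.003]
contact_force: [0.0, -0.2, 0.1]
opening: 0.0851
grip_force: 0.0
```

```bash
cat >> h.py <<'E'
def snap(name,fn):
    m=viewer.camera_model(name);im=viewer.grab_frame(name)
    cv2.imwrite(f"pics/{fn}.png",im[:,:,::-1]);return m,im
E
python3 - <<'E'
from h import *
m,im=snap("wrist","w1");print(bot.state()["eef_pos"])
R,t=np.array(m["R"]),np.array(m["t"])
p=R@np.array([.662,.0145,.04])+t;print(p[:2]/p[2]*m["fx"]+[m["cx"],m["cy"]])
E
```

```text
[0.66205989 0.0149363  0.1461344 ]
[252.5504899  197.53836751]
```

View pics/w1.png

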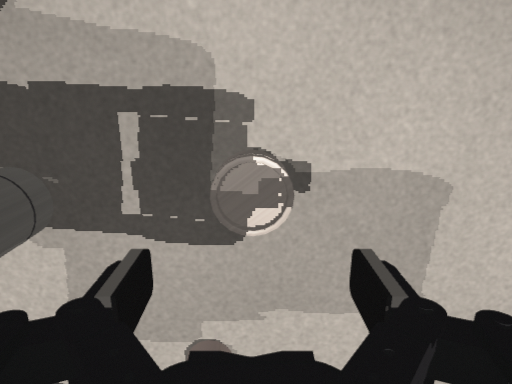

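drive_tool:
  deltas:
    - [1, 0, 40, 0, 0, 0]
    - [1, 0, 80, 0, 0, 0]
    - [1, 0, 110, 0, 0, 0]
    - [1, 0, 117, 0, 0, 0]
    - [1, 0, 117, 0, 0, 0]

```text
t: 1.03
eef_pos: [0.6618, 0.0158, 0.0285]
tcp_rot: [-2.221, -2.221, 0.001]
contact_force: [-0.3, -0.3, 0.6]
opening: 0.0853
grip_force: 0.0
```

drive_tool:
  deltas:
    - [0, 0, 0, 0, 0, 0]
    - [0, 0, 0, 0, 0, 0]
    - [0, 0, 0, 0, 0, 0]
    - [0, 0, 0, 0, 0, 0]
    - [0, 0, 0, 0, 0, 0]
    - [0, 0, 0, 0, 0, 0]
    - [0, 0, 0, 0, 0, 0]
    - [0, 0, 0, 0, 0, 0]
  jaw: 0
  grip_force: 40

```text
t: 1.7
eef_pos: [0.6632, 0.0158, 0.0318]
tcp_rot: [2.219, 2.219, 0.004]
contact_force: [-2.4, -0.8, 9.0]
opening: 0.0609
grip_force: 42.0
```

drive_tool:
  deltas:
    - [0, 0, -40, 0, 0, 0]
    - [0, 0, -80, 0, 0, 0]
    - [0, 0, -120, 0, 0, 0]
    - [-30, -20, -160, 0, 0, 0]
    - [-60, -40, -170, 0, 0, 0]
    - [-345, -205, -170, 0, 0, 0]
    - [-345, -205, -170, 0, 0, 0]
    - [-345, -205, -170, 0, 0, 0]
    - [-345, -205, -170, 0, 0, 0]
    - [-345, -205, -170, 0, 0, 0]
    - [-345, -205, -170, 0, 0, 0]
    - [-345, -205, -170, 0, 0, 0]
    - [-345, -205, -170, 0, 0, 0]
    - [-345, -205, -170, 0, 0, 0]
    - [-345, -205, -170, 0, 0, 0]
    - [-345, -205, -170, 0, 0, 0]
    - [-345, -205, -170, 0, 0, 0]

```text
t: 3.12
eef_pos: [0.4576, -0.3281, 0.1992]
tcp_rot: [2.219, 2.222, 0.0]
contact_force: [0.7, -0.3, -2.4]
opening: 0.0607
grip_force: 45.4
```

```bash
python3 - <<'E'
from h import *
print(bot.state()["eef_pos"],bot.state()["tcp_rot"])
m,im=snap("wrist","w2")
R,t=np.array(m["R"]),np.array(m["t"])
p=R@np.array([.45,-.2425,.035])+t;print(p[:2]/p[2]*m["fx"]+[m["cx"],m["cy"]])
E
```

```text
[ 0.45755408 -0.32811861  0.19921863] [2.21943766e+00 2.22162407e+00 4.44547072e-04]
[242.40979798  74.84696677]
```

View pics/w2.png

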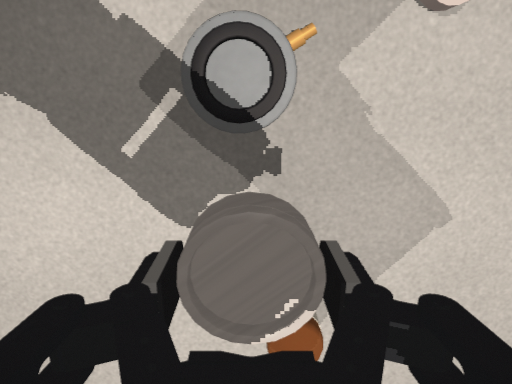

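```bash
cat >> h.py <<'E'
def proj(m,P):
    q=np.array(P)@np.array(m["R"]).T+np.array(m["t"])
    return q[:,:2]/q[:,2:]*m["fx"]+[m["cx"],m["cy"]]
def circ(m,c,r):
    a=np.linspace(0,2*np.pi,73);p=proj(m,np.c_[c[0]+r*np.cos(a),c[1]+r*np.sin(a),0*a+c[2]])
    return np.r_[p.min(0),p.max(0)].round(1)
E
python3 - <<'E'
from h import *
m=viewer.camera_model("wrist");im=cv2.imread("pics/w2.png");g=im.max(2)
e=bot.state()["eef_pos"]
for h in(.008,.0105):
  print("rim out",circ(m,e+[0,0,h],.031),"in",circ(m,e+[0,0,h],.026))
roi=g[:150,150:330]
print(np.percentile(g[30:45,195:215],[5,50,95]), g[72,150:330:3],g[10:140:3,240])
for th in (40,52):
  k=((roi<th)*255).astype(np.uint8)
  cs,hi=cv2.findContours(k,cv2.RETR_CCOMP,cv2.CHAIN_APPROX_NONE)
  for c,h in zip(cs,hi[0]):
    if len(c)>100: f=cv2.fitEllipse(c); print(th,h[3],len(c),np.add(f[0],(150,0)),f[1],[ray(m,np.add(f[0],(150,0)),z).round(4)[:2] for z in(.035,.025)])
E
```

```text
rim out [174.8 207.8 329.8 344.9] in [187.3 220.3 317.2 335.1]
rim out [173.4 210.1 331.2 349.2] in [186.2 222.7 318.4 339.3]
[ 44.  64. 149.] [ 80  80  80  79  81  85  82  83  80  80  75  68  69  69  19  20  59  66
  29 153 153 152 152 157 158 158 157 156 156 157 159 161 162 162 161 162
 162 162 160 161 161  42  70  70  70  55 164 162 158 154 170 170 169 174
 174 168 169 165 162 166] [142 150 152 153  46  58  61  64  67  22 156 158 157 157 157 157 157 157
 159 159 161 160 160 159 159 160 160 159 159 160 158 158  67  21  21  21
  19  18  65  67  66  76  83  83]
40 -1 452 [234.84490967  77.72666931] (73.56563568115234, 83.09574127197266) [array([ 0.4438, -0.2445]), array([ 0.4434, -0.2442])]
52 -1 420 [232.49728394  74.01334381] (78.07801818847656, 97.42677307128906) [array([ 0.442 , -0.2417]), array([ 0.4414, -0.2412])]
52 16 199 [238.22657013  73.15611267] (67.0818099975586, 70.9864730834961) [array([ 0.4466, -0.241 ]), array([ 0.4463, -0.2405])]
```

```bash
python3 - <<'E'
from h import *
im=cv2.imread("pics/w2.png")[185:355,165:340]
cv2.imwrite("pics/c3.png",cv2.resize(im,None,fx=3.4,fy=3.4,interpolation=cv2.INTER_CUBIC)[:599])
E
```

```text
(no output)
```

View pics/c3.png

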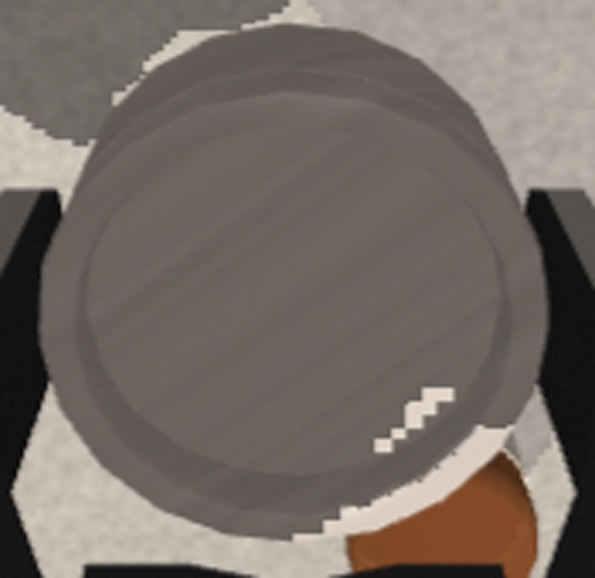

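drive_tool:
  deltas:
    - [25, -3, 0, 0, 0.02, 0]
    - [50, -6, 20, 0, 0.05, 0]
    - [75, -9, 50, 0, 0.08, 0]
    - [89, -10.5, 80, 0, 0.08, 0]
    - [89, -10.5, 100, 0, 0.08, 0]
    - [89, -10.5, 115, 0, 0.08, 0]
    - [89, -10.5, 115, 0, 0.08, 0]
    - [89, -10.5, 115, 0, 0.08, 0]
  grip_force: 60

```text
t: 3.83
eef_pos: [0.447, -0.2391, 0.0833]
tcp_rot: [-2.178, -2.182, -0.087]
contact_force: [0.1, -0.5, -0.8]
opening: 0.0603
grip_force: 65.6
```

```bash
python3 - <<'E'
from h import *
print(bot.state()["eef_pos"],bot.state()["tcp_rot"])
m,im=snap("side","s1");m2,im2=snap("scene","sc1");m3,im3=snap("wrist","w3")
a=cv2.resize(im[200:310,225:335],None,fx=3.6,fy=3.6,interpolation=cv2.INTER_CUBIC)
b=cv2.resize(im2[150:260,120:230],None,fx=3.6,fy=3.6,interpolation=cv2.INTER_CUBIC)
cv2.imwrite("pics/c4.png",np.hstack([a,b])[:,:,::-1])
E
```

```text
[ 0.44696462 -0.2391471   0.08328864] [-2.17807726 -2.18164939 -0.08705072]
```

View pics/c4.png

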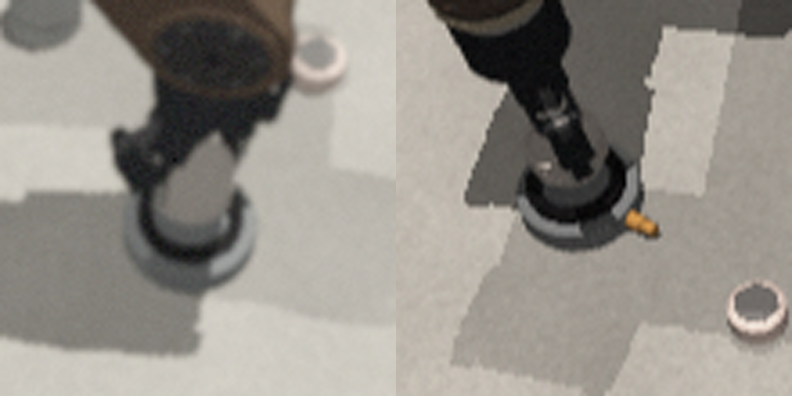

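drive_tool:
  deltas:
    - [-0.5, 0, 6, 0, 0, 0]
    - [-1, 0, 12, 0, 0, 0]
    - [-1.3, 0, 16, 0, 0, 0]
    - [-1.5, 0, 19, 0, 0, 0]
    - [-1.5, 0, 19, 0, 0, 0]

```text
t: 4.4
eef_pos: [0.4463, -0.2399, 0.0636]
tcp_rot: [-2.18, -2.18, -0.087]
contact_force: [-0.2, 1.0, -2.1]
opening: 0.0602
grip_force: 65.7
```

drive_tool:
  deltas:
    - [-0.1, 0, 2, 0, 0, 0]
    - [-0.2, 0, 3, 0, 0, 0]
    - [-0.3, 0, 4, 0, 0, 0]
    - [-0.3, 0, 4, 0, 0, 0]

```text
t: 4.73
eef_pos: [0.4465, -0.2399, 0.0601]
tcp_rot: [-2.181, -2.181, -0.087]
contact_force: [-0.4, -0.1, -1.0]
opening: 0.06
grip_force: 65.7
```

drive_tool:
  deltas:
    - [-0.1, 0, 2, 0, 0, 0]
    - [-0.2, 0, 3, 0, 0, 0]
    - [-0.3, 0, 4, 0, 0, 0]
    - [-0.3, 0, 4, 0, 0, 0]

```text
t: 5.07
eef_pos: [0.4466, -0.2392, 0.0578]
tcp_rot: [-2.181, -2.181, -0.089]
contact_force: [-3.0, 9.0, 25.0]
opening: 0.0603
grip_force: 68.5
```

drive_tool:
  deltas:
    - [0, 0, -1, 0, 0, 0]
    - [0, 0, -1, 0, 0, 0]
    - [0, 0, -1, 0, 0, 0]
    - [0, 0, -1, 0, 0, 0]
    - [0, 0, -1, 0, 0, 0]
    - [0, 0, -1, 0, 0, 0]
  jaw: 1

```text
t: 5.57
eef_pos: [0.4465, -0.24, 0.0571]
tcp_rot: [-2.181, -2.18, -0.087]
contact_force: [-0.1, 0.1, 0.3]
opening: 0.0853
grip_force: 0.0
```

drive_tool:
  deltas:
    - [2, 0, -30, 0, 0, 0]
    - [4, 0, -60, 0, 0, 0]
    - [6, 0, -90, 0, -0.08, 0]
    - [6, 0, -120, 0, -0.08, 0]
    - [-10, 20, -130, 0, -0.08, 0]
    - [-40, 20, -140, 0, -0.08, 0]
    - [-80, 20, -150, 0, -0.08, 0]
    - [-80, 20, -150, 0, -0.08, 0]
    - [-80, 20, -150, 0, -0.08, 0]

```text
t: 6.32
eef_pos: [0.4662, -0.3332, 0.2002]
tcp_rot: [2.224, 2.219, 0.0]
contact_force: [0.1, 0.1, -0.8]
opening: 0.0855
grip_force: 0.0
```

```bash
python3 - <<'E'
from h import *
s=bot.state();print(s["eef_pos"],s["tcp_rot"],s["opening"])
m,im=snap("wrist","w4")
print("collar",circ(m,(.447,-.2408,.035),.04),"rim",circ(m,(.447,-.2408,.065),.031))
e=np.array(s["eef_pos"])
E
```

```text
[ 0.46622351 -0.33320783  0.20019463] [2.22374940e+00 2.21867172e+00 1.03996288e-04] 0.08547593513240134
collar [178.7  11.7 276.9 116.4] rim [182.6  16.3 267.6 107. ]
```

View pics/w4.png

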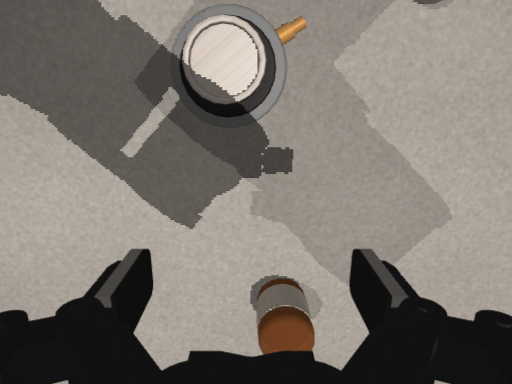

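drive_tool:
  deltas:
    - [170, 156, 55, 0, 0, 0]
    - [170, 156, 55, 0, 0, 0]
    - [170, 156, 55, 0, 0, 0]
    - [170, 156, 55, 0, 0, 0]
    - [170, 156, 55, 0, 0, 0]
    - [170, 156, 55, 0, 0, 0]
    - [170, 156, 55, 0, 0, 0]
    - [170, 156, 55, 0, 0, 0]
    - [170, 156, 55, 0, 0, 0]
    - [170, 156, 55, 0, 0, 0]

```text
t: 7.2
eef_pos: [0.6218, -0.1621, 0.1456]
tcp_rot: [-2.222, -2.221, 0.0]
contact_force: [-0.8, 0.6, -0.2]
opening: 0.0853
grip_force: 0.0
```

```bash
python3 - <<'E'
from h import *
s=bot.state();print(s["eef_pos"],s["tcp_rot"])
m,im=snap("wrist","w5")
print("exp",proj(m,[[.622,-.163,.026]]),circ(m,(.622,-.163,.026),.019),circ(m,(.622,-.163,.022),.023))
g=im[100:250,170:340].astype(int)
d=cv2.inRange(im[100:250,170:340],(0,0,0),(110,110,110))
# pinkish-white ring: bright and warm
k=((g[:,:,0]>195)).astype(np.uint8)*255
cs,_=cv2.findContours(k,cv2.RETR_CCOMP,cv2.CHAIN_APPROX_NONE)
for c in cs:
  if len(c)>60:
    f=cv2.fitEllipse(c);uv=np.add(f[0],(170,100));print(len(c),cv2.boundingRect(c),uv,f[1],[ray(m,uv,z)[:2].round(4) for z in(.022,.026)])
E
```

```text
[ 0.62184537 -0.16214287  0.14560921] [-2.22204385e+00 -2.22076052e+00  1.64175140e-04]
exp [[251.85123141 191.86680406]] [227.  167.5 276.7 215.2] [222.2 161.2 281.5 218.1]
80 (72, 100, 36, 20) [259.96516418 209.93274689] (12.828217506408691, 33.03501510620117) [array([ 0.6284, -0.1791]), array([ 0.6283, -0.1776])]
```

View pics/w5.png

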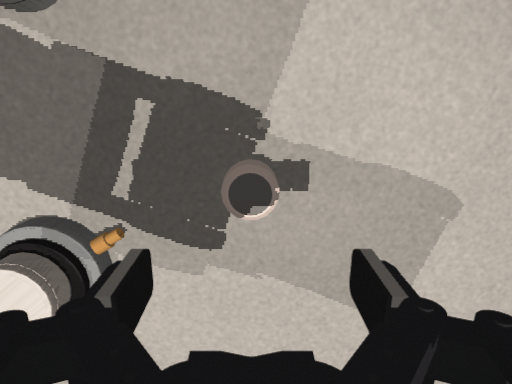

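drive_tool:
  deltas:
    - [-1.5, 0, 40, 0, 0, 0]
    - [-1.5, 0, 80, 0, 0, 0]
    - [-1.5, 0, 110, 0, 0, 0]
    - [-1.5, 0, 122, 0, 0, 0]
    - [-1.5, 0, 125.5, 0, 0, 0]
    - [-1.5, 0, 125.5, 0, 0, 0]

```text
t: 7.75
eef_pos: [0.6225, -0.1638, 0.0202]
tcp_rot: [-2.222, -2.22, 0.0]
contact_force: [-0.3, -0.7, 0.0]
opening: 0.0851
grip_force: 0.0
```

drive_tool:
  deltas:
    - [0, 0, 0, 0, 0, 0]
    - [0, 0, 0, 0, 0, 0]
    - [0, 0, 0, 0, 0, 0]
    - [0, 0, 0, 0, 0, 0]
    - [0, 0, 0, 0, 0, 0]
    - [0, 0, 0, 0, 0, 0]
    - [0, 0, 0, 0, 0, 0]
    - [0, 0, 0, 0, 0, 0]
    - [0, 0, 0, 0, 0, 0]
    - [0, 0, 0, 0, 0, 0]
  jaw: 0
  grip_force: 40

```text
t: 8.58
eef_pos: [0.6231, -0.1634, 0.0216]
tcp_rot: [2.22, 2.22, 0.001]
contact_force: [-2.2, -0.4, 8.5]
opening: 0.0441
grip_force: 40.1
```

drive_tool:
  deltas:
    - [0, 0, -10, 0, 0, 0]
    - [0, 0, -30, 0, 0, 0]
    - [0, 0, -55, 0, 0, 0]
    - [0, 0, -85, 0, 0, 0]
    - [0, 0, -110, 0, 0, 0]
    - [0, 0, -120, 0, 0, 0]
    - [0, 0, -120, 0, 0, 0]

```text
t: 9.17
eef_pos: [0.6234, -0.1635, 0.1431]
tcp_rot: [2.218, 2.218, 0.003]
contact_force: [-0.6, -0.5, -1.7]
opening: 0.0441
grip_force: 41.5
```

```bash
python3 - <<'E'
from h import *
s=bot.state();print(s["eef_pos"],s["tcp_rot"])
m,im=snap("wrist","w6")
e=s["eef_pos"]
for h in(0,.004,.008): print(circ(m,e+[0,0,h],.019),circ(m,e+[0,0,h-.004],.023))
cv2.imwrite("pics/c5.png",cv2.resize(im[185:355,165:340],None,fx=3,fy=3,interpolation=cv2.INTER_CUBIC)[:,:,::-1])
E
```

```text
[ 0.62342161 -0.16350637  0.14306436] [2.21809651 2.21821385 0.00339786]
[207.3 229.2 297.1 309.3] [199.2 216.5 305.  311.3]
[206.2 233.2 298.4 315.1] [197.9 220.1 306.5 317. ]
[204.9 237.4 299.8 321.2] [196.4 223.8 308.1 323. ]
```

View pics/c5.png

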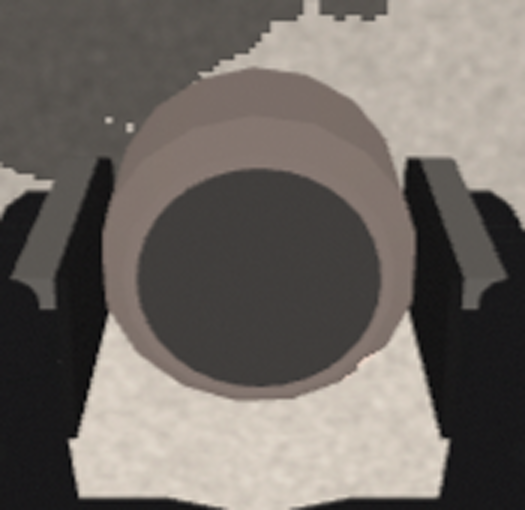

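drive_tool:
  deltas:
    - [-8, -18, 0, 0, 0, 0]
    - [-18, -43, 0, 0, 0, 0]
    - [-30, -70, 0, 0, 0, 0]
    - [-42, -98, 0, 0, 0, 0]
    - [-54, -126, 0, 0, 0, 0]
    - [-65, -150, 0, 0, 0, 0]
    - [-72, -166, 0, 0, 0, 0]
    - [-76, -176, 15, 0, 0, 0]
    - [-76, -176, 33, 0, 0, 0]
    - [-76, -176, 43, 0, 0, 0]
    - [-76, -176, 43, 0, 0, 0]
    - [-76, -176, 43, 0, 0, 0]

```text
t: 10.22
eef_pos: [0.4464, -0.2389, 0.0959]
tcp_rot: [-2.219, -2.22, 0.001]
contact_force: [0.1, 0.5, -1.5]
opening: 0.0442
grip_force: 41.4
```

```bash
python3 - <<'E'
from h import *
print(bot.state()["eef_pos"],bot.state()["tcp_rot"])
m,im=snap("side","s2");m2,im2=snap("scene","sc2");m3,im3=snap("wrist","w7")
a=cv2.resize(im[200:300,225:325],None,fx=3,fy=3,interpolation=cv2.INTER_CUBIC)
b=cv2.resize(im2[150:250,120:220],None,fx=3,fy=3,interpolation=cv2.INTER_CUBIC)
c=cv2.resize(im3[140:340],(512,200))
top=np.hstack([a,b]);bot_=np.zeros((200,600,3),np.uint8);bot_[:,:512]=c
cv2.imwrite("pics/c6.png",np.vstack([top,bot_])[:,:,::-1])
E
```

```text
[ 0.44640306 -0.23887051  0.09594502] [-2.21947360e+00 -2.22016916e+00  5.08332474e-04]
```

View pics/c6.png

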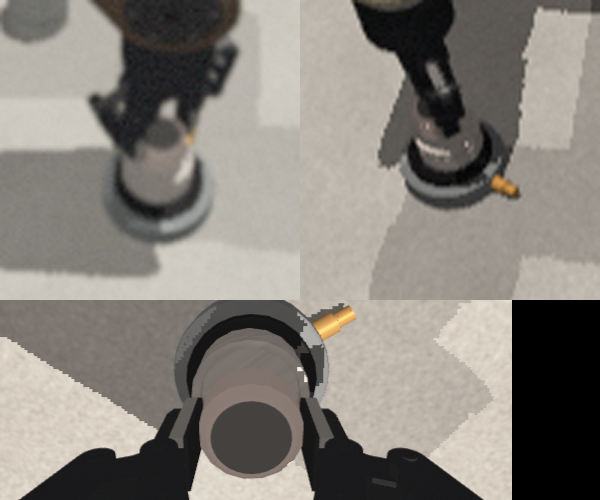

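drive_tool:
  deltas:
    - [0, 0, 4, 0, 0, 0]
    - [0, 0, 7, 0, 0, 0]
    - [0, 0, 9, 0, 0, 0]
    - [0, 0, 11, 0, 0, 0]
    - [0, 0, 13, 0, 0, 0]
    - [0, 0, 13, 0, 0, 0]

```text
t: 10.87
eef_pos: [0.4464, -0.2391, 0.0835]
tcp_rot: [-2.221, -2.221, 0.0]
contact_force: [0.0, -1.2, -0.7]
opening: 0.044
grip_force: 41.4
```

drive_tool:
  deltas:
    - [0, 0, 1.5, 0, 0, 0]
    - [0, 0, 3, 0, 0, 0]
    - [0, 0, 4, 0, 0, 0]
    - [0, 0, 4, 0, 0, 0]

```text
t: 11.2
eef_pos: [0.4465, -0.2392, 0.0797]
tcp_rot: [-2.221, -2.221, -0.0]
contact_force: [0.3, -0.4, -0.1]
opening: 0.0441
grip_force: 41.4
```

drive_tool:
  deltas:
    - [0, 0, 1, 0, 0, 0]
    - [0, 0, 2, 0, 0, 0]
    - [0, 0, 3, 0, 0, 0]
    - [0, 0, 3, 0, 0, 0]

```text
t: 11.53
eef_pos: [0.4466, -0.2393, 0.0785]
tcp_rot: [2.22, 2.221, 0.0]
contact_force: [-5.6, 3.0, 25.3]
opening: 0.044
grip_force: 43.9
```

drive_tool:
  deltas:
    - [0, 0, -2, 0, 0, 0]
    - [0, 0, -2, 0, 0, 0]
    - [0, 0, -2, 0, 0, 0]
    - [0, 0, -2, 0, 0, 0]
    - [0, 0, -2, 0, 0, 0]
    - [0, 0, -2, 0, 0, 0]
  jaw: 1

```text
t: 12.03
eef_pos: [0.4465, -0.2392, 0.0787]
tcp_rot: [-2.221, -2.221, 0.0]
contact_force: [0.6, -0.2, -0.2]
opening: 0.0855
grip_force: 0.0
```

drive_tool:
  deltas:
    - [0, 0, -20, 0, 0, 0]
    - [0, 0, -50, 0, 0, 0]
    - [0, 0, -80, 0, 0, 0]
    - [0, 0, -100, 0, 0, 0]
    - [0, 0, -120, 0, 0, 0]
    - [0, 0, -120, 0, 0, 0]
    - [0, 0, -120, 0, 0, 0]

```text
t: 12.62
eef_pos: [0.4467, -0.2393, 0.1994]
tcp_rot: [2.22, 2.22, 0.001]
contact_force: [0.4, -0.2, -1.3]
opening: 0.0855
grip_force: 0.0
```

```bash
python3 - <<'E'
from h import *
s=bot.state();print(s["eef_pos"],s["tcp_rot"],s["opening"])
m,im=snap("wrist","w8")
print("coll",circ(m,(.447,-.24,.035),.04),"rim",circ(m,(.447,-.24,.065),.031),"mem",circ(m,(.447,-.24,.083),.017))
g=im.max(2)
print(proj(m,[[.447,-.24,.083]]))
u,v=proj(m,[[.447,-.24,.083]])[0].astype(int)
print(v,"row",list(g[v,u-64:u+66:2]));print(u,"col",list(g[v-64:v+66:2,u]))
E
```

```text
[ 0.44667206 -0.23930675  0.19938832] [2.22012427e+00 2.22018914e+00 5.29513760e-04] 0.08553017959556604
coll [206.8 131.9 296.5 219. ] rim [213.3 148.  290.2 222.1] mem [229.4 170.7 274.4 213.8]
[[251.865393   192.69627315]]
192 row [np.uint8(96), np.uint8(97), np.uint8(97), np.uint8(93), np.uint8(96), np.uint8(95), np.uint8(95), np.uint8(83), np.uint8(59), np.uint8(58), np.uint8(59), np.uint8(59), np.uint8(24), np.uint8(14), np.uint8(86), np.uint8(94), np.uint8(93), np.uint8(98), np.uint8(105), np.uint8(106), np.uint8(110), np.uint8(59), np.uint8(53), np.uint8(53), np.uint8(53), np.uint8(54), np.uint8(54), np.uint8(53), np.uint8(53), np.uint8(53), np.uint8(53), np.uint8(53), np.uint8(53), np.uint8(53), np.uint8(53), np.uint8(54), np.uint8(53), np.uint8(53), np.uint8(54), np.uint8(53), np.uint8(54), np.uint8(53), np.uint8(52), np.uint8(95), np.uint8(107), np.uint8(178), np.uint8(150), np.uint8(87), np.uint8(94), np.uint8(96), np.uint8(67), np.uint8(42), np.uint8(34), np.uint8(130), np.uint8(134), np.uint8(135), np.uint8(131), np.uint8(132), np.uint8(145), np.uint8(150), np.uint8(154
[... 313 characters left out ...]
p.uint8(100), np.uint8(108), np.uint8(108), np.uint8(108), np.uint8(110), np.uint8(72), np.uint8(53), np.uint8(52), np.uint8(53), np.uint8(53), np.uint8(53), np.uint8(53), np.uint8(53), np.uint8(53), np.uint8(53), np.uint8(53), np.uint8(54), np.uint8(53), np.uint8(53), np.uint8(54), np.uint8(53), np.uint8(54), np.uint8(54), np.uint8(105), np.uint8(109), np.uint8(124), np.uint8(127), np.uint8(231), np.uint8(192), np.uint8(132), np.uint8(122), np.uint8(138), np.uint8(184), np.uint8(182), np.uint8(179), np.uint8(177), np.uint8(179), np.uint8(181), np.uint8(188), np.uint8(187), np.uint8(180), np.uint8(176), np.uint8(176), np.uint8(180), np.uint8(178), np.uint8(176), np.uint8(177), np.uint8(176)]
```

View pics/w8.png

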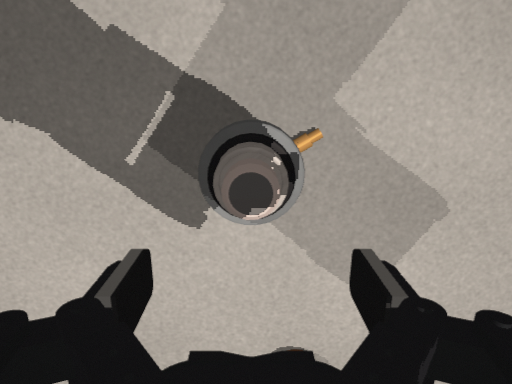

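drive_tool:
  deltas:
    - [239, 17, 0, 0, 0, 0]
    - [239, 17, 0, 0, 0, 0]
    - [239, 17, 0, 0, 0, 0]
    - [239, 17, 0, 0, 0, 0]
    - [239, 17, 0, 0, 0, 0]
    - [239, 17, 0, 0, 0, 0]
    - [239, 17, 0, 0, 0, 0]
    - [239, 17, 0, 0, 0, 0]
    - [239, 17, 0, 0, 0, 0]
    - [239, 17, 0, 0, 0, 0]
    - [239, 17, 0, 0, 0, 0]

```text
t: 13.58
eef_pos: [0.4635, -0.0013, 0.1985]
tcp_rot: [-2.223, -2.219, 0.001]
contact_force: [-0.1, -0.2, -0.8]
opening: 0.0854
grip_force: 0.0
```

```bash
python3 - <<'E'
from h import *
s=bot.state();print(s["eef_pos"],s["tcp_rot"])
m,im=snap("wrist","w9")
for r in(.031,.027): print("exp",circ(m,(.463,0,.085),r))
print("bot",circ(m,(.463,0,0),.031))
g=cv2.cvtColor(im,cv2.COLOR_RGB2GRAY)
for lo,hi in((5,15),(10,30),(30,80)):
  e=cv2.Canny(g,lo,hi);cs,_=cv2.findContours(e,cv2.RETR_LIST,cv2.CHAIN_APPROX_NONE)
  for c in cs:
    if len(c)>50:
      f=cv2.fitEllipse(c)
      if 50<f[1][1]<130 and f[1][0]>.7*f[1][1] and 100<f[0][1]<260: print(lo,len(c),cv2.boundingRect(c),np.round(f[0],1),np.round(f[1],1),ray(m,f[0],.085)[:2].round(4))
u,v=250,195
print("row",u-70,g[v,u-70:u+72:2].tolist());print("col",v-70,g[v-70:v+72:2,u].tolist())
E
```

```text
[ 0.46347015 -0.00129496  0.19850056] [-2.22314243e+00 -2.21921967e+00  5.65758205e-04]
exp [209.5 150.1 292.7 229.9]
exp [214.9 155.6 287.3 225.1]
bot [219.7 135.3 282.5 196.9]
5 2656 (405, 190, 107, 93) [463.9 241. ] [82.8 97.2] [ 0.6288 -0.0403]
5 122 (210, 175, 31, 52) [247.5 193.6] [67.3 72.2] [ 0.4603 -0.0017]
5 1649 (276, 167, 76, 90) [316.4 212. ] [62.8 81.3] [ 0.5125 -0.0163]
5 374 (219, 158, 62, 46) [247.3 179.5] [43.2 56.6] [0.4602 0.0092]
5 134 (207, 154, 44, 47) [245.7 192. ] [75.7 77.6] [ 4.59e-01 -4.00e-04]
10 120 (211, 175, 30, 52) [246.2 193.7] [66.1 69.7] [ 0.4593 -0.0018]
10 374 (219, 158, 62, 46) [247.3 179.5] [43.2 56.6] [0.4602 0.0092]
10 134 (207, 154, 44, 47) [245.7 192. ] [75.7 77.6] [ 4.59e-01 -4.00e-04]
10 457 (0, 112, 157, 82) [171.7 159.3] [61.  61.4] [0.4055 0.0243]
10 541 (330, 81, 63, 42) [359.7 105.1] [40.5 52.5] [0.5382 0.0623]
30 372 (219, 158, 62, 46) [247.3 179.5] [43.1 56.6] [0.4602 0.0092]
30 134 (207, 154, 44, 47) [245.7 192. ] [75.7 77.6] [ 4.59e-01 -4.00e-04]
30 444 (0, 112, 157, 82) [165.7 158.8] [51.9 57.3] [0.4011 0.0247]
row 180 [74, 75, 75, 74, 73, 70, 68, 70, 70, 70, 69, 74, 73, 72, 82, 83, 75, 73, 74, 75, 76, 76, 77, 76, 57, 37, 38, 38, 38, 74, 88, 87, 86, 87, 86, 85, 85, 85, 84, 86, 38, 37, 37, 38, 44, 75, 75, 74, 76, 75, 75, 74, 81, 84, 92, 153, 151, 146, 150, 152, 152, 150, 151, 154, 151, 151, 153, 156, 152, 152, 156]
col 125 [156, 156, 154, 154, 155, 153, 87, 78, 67, 76, 76, 75, 75, 75, 75, 92, 85, 50, 38, 36, 36, 38, 39, 38, 38, 38, 37, 38, 37, 37, 38, 88, 88, 88, 86, 85, 83, 86, 37, 53, 78, 77, 79, 78, 78, 78, 78, 77, 78, 78, 79, 115, 211, 176, 148, 150, 153, 147, 152, 149, 152, 155, 156, 149, 151, 148, 150, 151, 147, 154, 157]
```

drive_tool:
  deltas:
    - [0, -3.5, 35, 0, 0, 0]
    - [0, -3.5, 70, 0, 0, 0]
    - [0, -3.5, 105, 0, 0, 0]
    - [0, -3.5, 135, 0, 0, 0]
    - [0, -3.5, 153, 0, 0, 0]
    - [0, -3.5, 158, 0, 0, 0]
    - [0, -3.5, 158, 0, 0, 0]

```text
t: 14.22
eef_pos: [0.4596, -0.0007, 0.0399]
tcp_rot: [-2.221, -2.219, 0.002]
contact_force: [-0.0, 0.1, 1.1]
opening: 0.0852
grip_force: 0.0
```

drive_tool:
  deltas:
    - [0, 0, 0, 0, 0, 0]
    - [0, 0, 0, 0, 0, 0]
    - [0, 0, 0, 0, 0, 0]
    - [0, 0, 0, 0, 0, 0]
    - [0, 0, 0, 0, 0, 0]
    - [0, 0, 0, 0, 0, 0]
    - [0, 0, 0, 0, 0, 0]
    - [0, 0, 0, 0, 0, 0]
    - [0, 0, 0, 0, 0, 0]
    - [0, 0, 0, 0, 0, 0]
  jaw: 0
  grip_force: 60

```text
t: 15.05
eef_pos: [0.4608, -0.0005, 0.0426]
tcp_rot: [2.22, 2.22, 0.003]
contact_force: [0.1, -1.7, 7.1]
opening: 0.062
grip_force: 61.3
```

drive_tool:
  deltas:
    - [0, 0, -8, 0, 0, 0]
    - [0, 0, -25, 0, 0, 0]
    - [0, 0, -50, 0, 0, 0]
    - [0, 0, -80, 0, 0, 0]
    - [0, 0, -110, 0, 0, 0]
    - [0, 0, -130, 0, 0, 0]
    - [0, 0, -135, 0, 0, 0]
    - [0, 0, -135, 0, 0, 0]

```text
t: 15.72
eef_pos: [0.4604, -0.0002, 0.178]
tcp_rot: [2.219, 2.219, 0.004]
contact_force: [0.3, 0.4, -1.5]
opening: 0.0616
grip_force: 62.8
```

```bash
cat >> h.py <<'E'
def ells(im,lo,hi,box,smin,smax,asp=.7,n=50):
    g=cv2.cvtColor(im,cv2.COLOR_RGB2GRAY);x0,y0,x1,y1=box;out=[]
    cs,_=cv2.findContours(cv2.Canny(g,lo,hi)[y0:y1,x0:x1],cv2.RETR_LIST,cv2.CHAIN_APPROX_NONE)
    for c in cs:
        if len(c)>n:
            b=cv2.boundingRect(c);f=cv2.fitEllipse(c)
            if smin<f[1][1]<smax and f[1][0]>asp*f[1][1]: out.append((len(c),(b[0]+x0,b[1]+y0,b[2],b[3]),np.round(np.add(f[0],(x0,y0)),1),np.round(f[1],1),round(f[2])))
    return out
E
python3 - <<'E'
from h import *
s=bot.state();print(s["eef_pos"],s["tcp_rot"])
m,im=snap("wrist","w10");e=s["eef_pos"]
for h in(.035,.042,.045):print("exp",h,circ(m,e+[0,0,h],.031),circ(m,e+[0,0,h],.027))
for t in((10,30),(30,80)):
  for o in ells(im,*t,(120,150,390,380),80,300,.6): print(o)
g=cv2.cvtColor(im,cv2.COLOR_RGB2GRAY)
print("col180",g[180:384:3,252].tolist());print("row300 from 130",g[300,130:375:3].tolist())
E
```

```text
[ 4.60391659e-01 -2.28661084e-04  1.78008513e-01] [2.21882421 2.21908214 0.00417017]
exp 0.035 [157.  237.9 349.  400.6] [169.5 250.1 336.6 391.6]
exp 0.042 [150.9 248.4 355.6 419.2] [164.2 261.3 342.3 409.9]
exp 0.045 [148.  253.4 358.7 427.9] [161.7 266.7 345.  418.4]
(334, (168, 253, 167, 40), array([251.6, 336.9]), array([165.6, 197.9]), 91)
(2205, (120, 150, 270, 213), array([252.8, 270.3]), array([196.2, 207. ]), 93)
(377, (190, 192, 133, 75), array([237.1, 311.6]), array([161.8, 243.6]), 13)
(1643, (120, 150, 270, 213), array([250.2, 269.9]), array([199. , 209.1]), 132)
col180 [90, 91, 91, 90, 69, 89, 89, 88, 88, 87, 87, 87, 87, 87, 87, 88, 87, 87, 88, 87, 87, 86, 87, 87, 88, 103, 98, 97, 92, 45, 45, 45, 45, 46, 44, 46, 45, 43, 44, 44, 45, 44, 86, 89, 89, 90, 88, 89, 88, 88, 88, 89, 89, 89, 88, 89, 88, 88, 89, 28, 22, 23, 23, 23, 24, 23, 24, 23]
row300 from 130 [24, 22, 24, 23, 24, 24, 23, 22, 22, 24, 33, 93, 95, 95, 94, 91, 85, 83, 86, 86, 87, 86, 88, 88, 89, 88, 89, 90, 91, 90, 89, 90, 87, 45, 43, 42, 44, 43, 42, 44, 44, 44, 43, 43, 45, 45, 44, 45, 79, 89, 89, 88, 90, 90, 87, 87, 88, 85, 87, 87, 90, 86, 88, 86, 85, 83, 95, 95, 93, 94, 87, 25, 22, 21, 25, 23, 24, 23, 23, 25, 22, 24]
```

drive_tool:
  deltas:
    - [-10, 0, 0, 0, 0, 0]
    - [-30, -2, 0, 0, 0, 0]
    - [-60, -4, 0, 0, 0, 0]
    - [-92, -6, 0, 0, 0, 0]
    - [-124, -8, 0, 0, 0, 0]
    - [-156, -10, 0, 0, 0, 0]
    - [-188, -12, 0, 0, 0, 0]
    - [-214, -13, 0, 0, 0, 0]
    - [-232, -13.5, 0, 0, 0, 0]
    - [-238.5, -13.5, 0, 0, 0, 0]
    - [-238.5, -13.5, 15, 0, 0, 0]
    - [-238.5, -13.5, 30, 0, 0, 0]
    - [-238.5, -13.5, 40, 0, 0, 0]
    - [-238.5, -13.5, 40, 0, 0, 0]
    - [-238.5, -13.5, 40, 0, 0, 0]

```text
t: 17.02
eef_pos: [0.4463, -0.2383, 0.1352]
tcp_rot: [-2.22, -2.221, 0.0]
contact_force: [0.4, -0.2, -0.4]
opening: 0.0616
grip_force: 62.8
```

```bash
python3 - <<'E'
from h import *
s=bot.state();e=s["eef_pos"];print(e,s["tcp_rot"])
for n in("scene","side"):
  m,im=snap(n,n+"T");print(n)
  print(" exp fun top",proj(m,[e+[0,-.0015,.042]]),circ(m,e+[0,-.0015,.042],.031),"bottom",circ(m,e+[0,-.0015,-.0426],.031),"collar",circ(m,(.447,-.24,.035),.04),"housing",circ(m,(.447,-.24,.0),.05))
  b=circ(m,(.447,-.24,.035),.04).astype(int);g=cv2.cvtColor(im,cv2.COLOR_RGB2GRAY)
  for v in range(b[1]-6,b[3]+14,3): print(v,b[0]-9,g[v,b[0]-9:b[2]+12].tolist()[::1])
E
```

```text
[ 0.44627765 -0.23834353  0.1351929 ] [-2.21956726e+00 -2.22054971e+00  4.65648959e-04]
scene
 exp fun top [[158.5329278  165.73731932]] [146.3 157.  170.6 174.8] bottom [154.1 177.5 176.7 194.9] collar [155.6 187.8 183.5 209.9] housing [154.9 192.3 188.8 219.6]
181 146 [177, 178, 175, 174, 173, 151, 77, 80, 81, 82, 84, 85, 83, 85, 72, 73, 47, 12, 18, 15, 14, 15, 17, 15, 23, 48, 52, 68, 65, 56, 86, 93, 91, 92, 91, 89, 91, 89, 88, 90, 89, 88, 90, 91, 93, 89, 87, 91, 178]
184 146 [179, 177, 175, 174, 178, 148, 88, 77, 78, 84, 84, 86, 81, 84, 86, 88, 77, 69, 54, 28, 17, 7, 16, 10, 14, 56, 63, 52, 69, 70, 69, 88, 90, 89, 90, 91, 92, 92, 92, 91, 90, 89, 89, 86, 89, 91, 91, 183, 181]
187 146 [178, 179, 177, 174, 90, 87, 88, 88, 74, 75, 75, 82, 84, 83, 83, 83, 85, 85, 68, 70, 28, 20, 18, 32, 52, 68, 68, 70, 72, 68, 74, 81, 85, 91, 88, 88, 91, 89, 88, 89, 92, 92, 90, 88, 88, 91, 88, 179, 184]
190 146 [178, 177, 180, 90, 89, 89, 91, 84, 85, 81, 82, 76, 76, 79, 68, 76, 74, 72, 81, 75, 72, 72, 69, 72, 68, 71, 70, 67, 73, 80, 84, 83, 84, 68, 58, 66, 75, 79, 87, 79, 77, 76, 90, 90, 89, 88, 87, 17
[... 5499 characters left out ...]
, 88, 87, 88, 88, 88, 92, 94, 96, 102, 100, 106, 127, 153, 160, 161, 160, 156, 152, 141, 137, 120, 108, 95, 92, 97, 126, 153, 171, 178, 180, 179, 180, 181, 181, 181, 181, 182, 182, 178]
279 253 [125, 126, 127, 127, 125, 125, 123, 128, 124, 126, 127, 124, 124, 123, 120, 111, 106, 102, 95, 91, 83, 82, 80, 84, 83, 82, 84, 80, 80, 87, 97, 104, 119, 140, 153, 171, 182, 188, 190, 191, 192, 193, 194, 195, 190, 189, 189, 190, 188, 183, 182]
282 253 [126, 125, 124, 124, 125, 126, 125, 126, 123, 122, 126, 124, 123, 126, 127, 126, 128, 129, 126, 125, 128, 137, 156, 170, 181, 182, 178, 184, 191, 192, 197, 200, 201, 203, 199, 199, 201, 201, 199, 200, 199, 203, 200, 201, 201, 200, 199, 197, 197, 198, 199]
```

drive_tool:
  deltas:
    - [0, 0, 5, 0, 0, 0]
    - [0, 0, 9, 0, 0, 0]
    - [0, 0, 12, 0, 0, 0]
    - [0, 0, 14, 0, 0, 0]
    - [0, 0, 16, 0, 0, 0]
    - [0, 0, 16, 0, 0, 0]

```text
t: 17.62
eef_pos: [0.4464, -0.2386, 0.1195]
tcp_rot: [-2.221, -2.221, 0.0]
contact_force: [0.3, -0.2, -1.7]
opening: 0.0615
grip_force: 62.8
```

Bottom is about 6 mm below the cartridge top with no contact; continue.

drive_tool:
  deltas:
    - [0, 0, 3, 0, 0, 0]
    - [0, 0, 6, 0, 0, 0]
    - [0, 0, 8.5, 0, 0, 0]
    - [0, 0, 10, 0, 0, 0]
    - [0, 0, 10, 0, 0, 0]

```text
t: 18.03
eef_pos: [0.4464, -0.2387, 0.1095]
tcp_rot: [-2.221, -2.221, 0.0]
contact_force: [-0.8, -0.1, -2.0]
opening: 0.0618
grip_force: 62.8
```

drive_tool:
  deltas:
    - [0, 0, 1, 0, 0, 0]
    - [0, 0, 2, 0, 0, 0]
    - [0, 0, 3, 0, 0, 0]
    - [0, 0, 3, 0, 0, 0]

```text
t: 18.37
eef_pos: [0.4466, -0.2388, 0.1076]
tcp_rot: [2.221, 2.221, 0.0]
contact_force: [-2.5, 0.8, 8.2]
opening: 0.0619
grip_force: 63.7
```

drive_tool:
  deltas:
    - [0, 0, -1, 0, 0, 0]
    - [0, 0, -1, 0, 0, 0]
    - [0, 0, -1, 0, 0, 0]
    - [0, 0, -1, 0, 0, 0]
    - [0, 0, -1, 0, 0, 0]
    - [0, 0, -1, 0, 0, 0]
  jaw: 1

```text
t: 18.87
eef_pos: [0.4465, -0.2387, 0.1078]
tcp_rot: [2.221, 2.221, 0.0]
contact_force: [0.0, 0.4, 0.4]
opening: 0.0851
grip_force: 0.0
```

drive_tool:
  deltas:
    - [0, 0, -15, 0, 0, 0]
    - [0, 0, -45, 0, 0, 0]
    - [0, 0, -80, 0, 0, 0]
    - [0, 0, -110, 0, 0, 0]
    - [0, 0, -135, 0, 0, 0]
    - [0, 0, -150, 0, 0, 0]
    - [0, 0, -150, 0, 0, 0]
    - [0, 0, -150, 0, 0, 0]

```text
t: 19.53
eef_pos: [0.4465, -0.2387, 0.2581]
tcp_rot: [2.22, 2.221, 0.0]
contact_force: [-0.6, -0.4, -0.7]
opening: 0.0854
grip_force: 0.0
```

```bash
python3 - <<'E'
from h import *
s=bot.state();e=s["eef_pos"];print(e,s["tcp_rot"],s["opening"])
m,im=snap("wrist","w11")
c=(.447,-.24)
print("top",circ(m,(*c,.15),.031),circ(m,(*c,.15),.027),"mem",circ(m,(*c,.083),.017),"collar",circ(m,(*c,.035),.04))
for t in((8,25),(20,60)):
  for o in ells(im,*t,(150,80,350,300),40,140,.75,40): print(o)
g=cv2.cvtColor(im,cv2.COLOR_RGB2GRAY);v,u=190,251
print("row",u-60,g[v,u-60:u+62:2].tolist());print("col",v-70,g[v-70:v+62:2,u].tolist())
E
```

```text
[ 0.44650543 -0.23869112  0.25807172] [2.22048928e+00 2.22058559e+00 4.27233351e-04] 0.0853826839269573
top [209.9 154.9 294.5 235.8] [215.3 160.5 289.1 230.9] mem [233.5 156.8 270.3 192.6] collar [213.9 125.9 289.5 200.1]
(399, (214, 260, 52, 40), array([239.5, 282. ]), array([32.7, 43.6]), 68)
(92, (150, 252, 4, 47), array([170.8, 324.2]), array([48.7, 62.8]), 0)
(772, (154, 242, 50, 52), array([172.8, 269.3]), array([38.5, 46.5]), 123)
(99, (214, 179, 20, 48), array([242.7, 198.7]), array([55.7, 63. ]), 149)
(101, (243, 175, 39, 32), array([241.1, 169.4]), array([68.2, 82.9]), 125)
(320, (221, 161, 57, 44), array([246.8, 180.4]), array([40.4, 51.9]), 71)
(119, (221, 156, 58, 13), array([251., 183.]), array([53.5, 69.7]), 91)
(510, (269, 80, 48, 45), array([292.5, 101.8]), array([34.6, 41. ]), 73)
(1511, (157, 80, 157, 152), array([248.4, 163.7]), array([112.8, 132.8]), 148)
(92, (150, 252, 4, 47), array([170.8, 324.2]), array([48.7, 62.8]), 0)
(99, (214, 179, 20, 48), array([242.7, 198.7]), array([55.7, 63. ]), 149)
(101, (243, 175, 39, 32), array([241.1, 169.4]), array([68.2, 82.9]), 125)
(320, (221, 161, 57, 44), array([246.8, 180.4]), array([40.4, 51.9]), 71)
(115, (221, 156, 58, 13), array([250.5, 188.3]), array([64.1, 75.4]), 89)
(1402, (157, 80, 157, 152), array([248.3, 163.4]), array([112.6, 135.9]), 145)
row 191 [88, 90, 92, 88, 88, 90, 94, 92, 89, 130, 82, 83, 73, 70, 70, 72, 70, 42, 34, 36, 36, 35, 35, 34, 35, 36, 36, 82, 85, 83, 83, 83, 84, 84, 83, 84, 86, 87, 85, 36, 36, 35, 35, 52, 73, 71, 70, 69, 77, 79, 89, 144, 146, 139, 138, 143, 142, 142, 146, 147, 146]
col 120 [59, 60, 59, 60, 16, 14, 15, 60, 81, 93, 76, 74, 71, 72, 72, 72, 71, 71, 79, 86, 78, 38, 35, 34, 35, 37, 35, 35, 35, 36, 36, 36, 35, 35, 81, 83, 84, 84, 83, 80, 79, 81, 56, 56, 74, 74, 73, 74, 74, 75, 74, 74, 74, 73, 74, 74, 202, 178, 168, 166, 170, 170, 167, 166, 165, 170]
```

drive_tool:
  deltas:
    - [150, 20, 0, 0, 0, 0]
    - [150, 20, 0, 0, 0, 0]
    - [150, 20, 0, 0, 0, 0]
    - [150, 20, 0, 0, 0, 0]
    - [380, 20, 0, 0, 0, 0]
    - [380, 20, 0, 0, 0, 0]
    - [380, 20, 0, 0, 0, 0]
    - [380, 20, 0, 0, 0, 0]
    - [380, 20, 0, 0, 0, 0]
    - [380, 20, 0, 0, 0, 0]
    - [524, 10, 90, 0, 0, 0]
    - [524, 10, 90, 0, 0, 0]
    - [524, 10, 90, 0, 0, 0]
    - [524, 10, 90, 0, 0, 0]
    - [524, 10, 90, 0, 0, 0]
    - [524, 10, 90, 0, 0, 0]
    - [524, 10, 90, 0, 0, 0]
    - [524, 10, 90, 0, 0, 0]

```text
t: 21.08
eef_pos: [0.4567, 0.2843, 0.168]
tcp_rot: [2.222, 2.22, -0.0]
contact_force: [-1.1, -0.1, 0.0]
opening: 0.0852
grip_force: 0.0
```

```bash
python3 - <<'E'
from h import *
s=bot.state();e=s["eef_pos"];print(e,s["tcp_rot"])
m,im=snap("wrist","w12");c=(.456,.285)
print("flange",circ(m,(*c,.013),.033),"knob",circ(m,(*c,.033),.011))
for t in((8,25),(20,60),(40,120)):
  for o in ells(im,*t,(150,60,350,300),15,140,.75,20): print(t,o,[ray(m,o[2],z)[:2].round(4) for z in(.013,.033)])
k=cv2.inRange(im[100:245,170:340],(0,0,0),(125,125,125));cs,_=cv2.findContours(k,cv2.RETR_EXTERNAL,cv2.CHAIN_APPROX_NONE)
print([(cv2.contourArea(c),cv2.boundingRect(c)) for c in cs if len(c)>40], im[190,250])
g=cv2.cvtColor(im,cv2.COLOR_RGB2GRAY);v,u=195,251
print("row",u-60,g[v,u-60:u+62:2].tolist());print("col",v-60,g[v-60:v+52:2,u].tolist())
E
```

```text
[0.45670646 0.28432922 0.16796024] [ 2.22231651e+00  2.22043052e+00 -3.10905192e-04]
flange [212.5 140.2 288.9 214.3] knob [237.1 171.3 264.3 197.6]
(8, 25) (126, (224, 259, 57, 23), array([255.1, 283.5]), array([48.3, 62.2]), 86) [array([0.4602, 0.1819]), array([0.4599, 0.1943])]
(8, 25) (250, (221, 253, 70, 47), array([255.6, 286.1]), array([65.3, 69.4]), 110) [array([0.4607, 0.1791]), array([0.4603, 0.1917])]
(8, 25) (279, (195, 249, 30, 31), array([210.5, 263.8]), array([23.3, 23.7]), 163) [array([0.4184, 0.2028]), array([0.4211, 0.2137])]
(8, 25) (165, (295, 187, 31, 27), array([310.5, 195.2]), array([21.4, 27.5]), 32) [array([0.5084, 0.2698]), array([0.5047, 0.276 ])]
(8, 25) (148, (283, 170, 67, 31), array([276.6, 234.4]), array([69.8, 81.9]), 0) [array([0.4795, 0.2326]), array([0.4779, 0.2414])]
(8, 25) (253, (233, 164, 34, 29), array([248.8, 179.7]), array([28.2, 30.8]), 73) [array([0.4543, 0.2839]), array([0.4545, 0.2891])]
(8, 25) (189, (150, 151, 27, 27), array([161.3, 165.5]), array([19.9, 24.2]), 151) [array([0.3796, 0.2964]), array([0.385 , 0.3007])]
(8, 25) (64, (182,
[... 1341 characters left out ...]
(234, 164, 33, 29), array([249.7, 178.4]), array([25.7, 30.1]), 106) [array([0.4551, 0.285 ]), array([0.4552, 0.2901])]
[(11305.0, (0, 0, 133, 145))] [74 71 68]
row 191 [100, 99, 100, 100, 98, 98, 99, 101, 101, 95, 96, 95, 97, 74, 74, 74, 72, 73, 74, 74, 74, 74, 73, 73, 73, 73, 73, 74, 73, 54, 53, 56, 53, 54, 68, 73, 74, 87, 152, 152, 152, 152, 152, 152, 148, 148, 153, 152, 151, 149, 155, 159, 155, 153, 155, 156, 175, 182, 185, 166, 156]
col 135 [182, 153, 156, 161, 162, 161, 161, 160, 160, 160, 76, 76, 75, 76, 75, 51, 49, 49, 77, 76, 75, 75, 73, 73, 73, 73, 72, 72, 72, 68, 53, 54, 55, 54, 54, 53, 53, 54, 56, 72, 128, 155, 154, 154, 152, 163, 180, 181, 174, 182, 186, 184, 180, 178, 181, 182]
```

```bash
python3 - <<'E'
import cv2
g=cv2.imread("pics/w12.png",0)
print("    "+"".join(str((u//10)%10) if u%10==0 else " " for u in range(196,312,2)))
for v in range(128,232,3): print(v,"".join("%x"%(g[v,u]//16) for u in range(196,312,2)))
E
```

```text
0    1    2    3    4    5    6    7    8    9    0    1
128 66666666666656669bbbaaabbbbbbabbaabaaaabbbbbaaabbbbbbaabbb
131 666666566666666669bbbaabbabbbbaaaaaaabbbbbbbbaabbbbbaaabaa
134 66566666666666666669baabbbabbbbbbaaaabbbbbaaaabbbbbbaaaaab
137 666665556666666666656bbbb968abbaaabbbbbbbbbaaaabbbbbabbbba
140 66666665566666555664445aaaaaaa98658aabbbaaaaaabbbabbbbbbaa
143 655555566666666644444444aaaaaaaaaa969abbbbbbbbbbbbaabbbbbb
146 65565556666666444444444449aaaaaaaaaaa85aabbbaabbbbabbabbbb
149 566665666666444444444444458aaaaaaaaaaaa89bbbbbbbbbabaaaaab
152 666666666665444444444444448aa99aaaaaaaaa88abaaabbbbbbaabbb
155 665556666644444444444444444444444448aaaaa95566666777babbbb
158 66666556644444444444444444444444444455aa5554565666666bbbab
161 66666666544444444444444444444444444444554444465666555bbaab
164 66666666444444444444444444444444444444444444446665666aabbb
167 66666665444444444444443333333344444455444444446666556aabbb
170 66666665444444444444433344443223334444444444446666656abaab
173 66656665444444444444344444444442333444444444446666566aabbb
176 6665666544444444444444444444444
[... 461 characters left out ...]
9999999
200 6566656666664444444433333333333333337888999999999999999999
203 666666666666664444443333333333333333689999999999bba9999999
206 66656666666666664444433333333333333389999b9999999999999999
209 56556666665566666665433333333333389999999b9999999999999999
212 444666666666666666666654444444499999999999999a999899999999
215 4446666666666666666666544444999999999999999998899999999999
218 4444656666666666666666544449999999999999999998999999999999
221 4444565666666666666666899999999999999999999999999999999999
224 444445666666666666669aaabbba99a999999999999999999999999999
227 44444456666666569aabbbbbbbbbbbba99999999999999999999999999
230 4444444456559ababbbbbbbbbbbbbbaabaaa9999999999988999999999
```

drive_tool:
  deltas:
    - [2.5, -1.5, 35, 0, 0, 0]
    - [2.5, -1.5, 70, 0, 0, 0]
    - [2.5, -1.5, 105, 0, 0, 0]
    - [2.5, -1.5, 128, 0, 0, 0]
    - [2.5, -1.5, 137.5, 0, 0, 0]
    - [2.5, -1.5, 137.5, 0, 0, 0]

```text
t: 21.63
eef_pos: [0.4549, 0.2867, 0.0293]
tcp_rot: [-2.222, -2.219, 0.004]
contact_force: [1.0, -0.7, -0.2]
opening: 0.0855
grip_force: 0.0
```

drive_tool:
  deltas:
    - [0, 0, 0, 0, 0, 0]
    - [0, 0, 0, 0, 0, 0]
    - [0, 0, 0, 0, 0, 0]
    - [0, 0, 0, 0, 0, 0]
    - [0, 0, 0, 0, 0, 0]
    - [0, 0, 0, 0, 0, 0]
    - [0, 0, 0, 0, 0, 0]
    - [0, 0, 0, 0, 0, 0]
    - [0, 0, 0, 0, 0, 0]
    - [0, 0, 0, 0, 0, 0]
    - [0, 0, 0, 0, 0, 0]
    - [0, 0, 0, 0, 0, 0]
    - [0, 0, 0, 0, 0, 0]
    - [0, 0, 0, 0, 0, 0]
  jaw: 0
  grip_force: 40

```text
t: 22.8
eef_pos: [0.4553, 0.2879, 0.0313]
tcp_rot: [2.221, 2.221, 0.002]
contact_force: [-0.7, -1.4, 9.0]
opening: 0.0199
grip_force: 38.8
```

drive_tool:
  deltas:
    - [0, 0, -8, 0, 0, 0]
    - [0, 0, -25, 0, 0, 0]
    - [0, 0, -55, 0, 0, 0]
    - [0, 0, -90, 0, 0, 0]
    - [0, 0, -125, 0, 0, 0]
    - [0, 0, -160, 0, 0, 0]
    - [0, 0, -190, 0, 0, 0]
    - [0, 0, -200, 0, 0, 0]
    - [0, 0, -200, 0, 0, 0]

```text
t: 23.55
eef_pos: [0.4555, 0.2881, 0.2333]
tcp_rot: [2.22, 2.22, 0.008]
contact_force: [-0.5, 0.7, -1.4]
opening: 0.0198
grip_force: 39.4
```

```bash
python3 - <<'E'
from h import *
s=bot.state();e=s["eef_pos"];print(e,s["tcp_rot"],s["opening"])
m,im=snap("wrist","w13")
print("flange",circ(m,e+[0,0,-.017],.033),"knobtop",circ(m,e+[0,0,.003],.011))
g=cv2.cvtColor(im,cv2.COLOR_RGB2GRAY)
print("   "+"".join(str((u//10)%10) if u%10<3 else " " for u in range(150,360,3)))
for v in range(190,340,4): print(v,"".join("%x"%(g[v,u]//16) for u in range(150,360,3)))
E
```

```text
[0.45552438 0.28810059 0.23326346] [2.2199744  2.22035359 0.00764958] 0.01984818896400609
flange [181.8 184.9 321.9 312.3] knobtop [225.8 250.2 278.8 297.4]
   5   6  7  8   9  0  1   2  3  4   5  6  7   8  9  0   1  2  3   4  5  
190 66ccccb67677777777676666434555555555555aa9539aaaaaaaababbabbbbbabbbbba
194 66accccc676776777777664555555555555555559aaaa46aabaaaaaabbaaaabaabbaaa
198 666cbcc77666666677773555555555555555555555aaaaa65baabaabaaababaabbbaaa
202 6667c766666667776645555555555555555555555559aaaaa8aaaaaabaaaaabaaaabaa
206 66666666676766676455555555555555555555555559aaaaaa99aaaaaaaaaabaaaaaaa
210 445555466677676655555555555555555555555555555aaaaaaa7aaaaaaaaaaaaaaaaa
214 4455544456666764555555555555555555555555555555aaaaaa99aaaaaaaaaaaaaaab
218 5555554555accc55555555555555555555555555555555aaaaa888babaaaaaaaaaaaaa
222 55555555aaabc755555555555555555555555555555555aa8888836aaaaaaaaaaaaaaa
226 55459aaaaaabc5555555555555555555555555555555554333333339aaaaaaaaaaaaaa
230 5aaaaaaaaaaa85555555555555555555555555555555533333333333aaaabaaaabaaaa
234 aaaaabaaaaaa5555555555543333333433333555
[... 1280 characters left out ...]
1111111111111111111111111
306 1111111111111111111111111153333333333333332111111111111111111111111111
310 11111111111111111111111111abaa9a97558aaaab7111111111111111111111111111
314 11111111111111111111111114aaaaaaaaaaaaaaaa7111111111111111111111111111
318 11111111111111111111111218aaabaaaaaaaaaaaaa121111111111111111111111111
322 11112111111111111111111319aaaaaaaaaaaaaaaaa131111111111111111111111111
326 1111111111111111111111141aaaaabaaaaaaaaaaaa131111111111111111111111111
330 11111111111111111111111aaaaaaabaaaaaaaaaaaaaa3111111111111111111111111
334 11111111111111111111113aaaaaabaaabaaabaaaaaaa7111111111111111111111111
338 11111111111111111111111aaaaaaaaaaaaaaaabaaaaa6111111111111111111111111
```

drive_tool:
  deltas:
    - [-10, 2, 0, 0, 0, 0]
    - [-30, 5, 0, 0, 0, 0]
    - [-60, 8, 0, 0, 0, 0]
    - [-95, 10, 0, 0, 0, 0]
    - [-130, 10, 0, 0, 0, 0]
    - [-165, 10, 0, 0, 0, 0]
    - [-200, 10, 0, 0, 0, 0]
    - [-235, 10, 0, 0, 0, 0]
    - [-270, 10, 0, 0, 0, 0]
    - [-305, 10, 0, 0, 0, 0]
    - [-340, 8, 0, 0, 0, 0]
    - [-375, 5, 0, 0, 0, 0]
    - [-410, 0, 0, 0, 0, 0]
    - [-445, -4, 0, 0, 0, 0]
    - [-480, -8, 0, 0, 0, 0]
    - [-507, -9.5, 0, 0, 0, 0]
    - [-522, -9.5, 0, 0, 0, 0]
    - [-527.5, -9.5, 10, 0, 0, 0]
    - [-527.5, -9.5, 25, 0, 0, 0]
    - [-527.5, -9.5, 35, 0, 0, 0]

```text
t: 25.27
eef_pos: [0.4447, -0.2389, 0.1929]
tcp_rot: [-2.22, -2.219, 0.0]
contact_force: [-0.1, 0.4, -0.1]
opening: 0.0201
grip_force: 39.4
```

drive_tool:
  deltas:
    - [0, 0, 3, 0, 0, 0]
    - [0, 0, 3, 0, 0, 0]
    - [0, 0, 3, 0, 0, 0]

```text
t: 25.52
eef_pos: [0.4457, -0.2391, 0.1922]
tcp_rot: [-2.22, -2.222, 0.0]
contact_force: [0.3, 0.5, -0.1]
opening: 0.0199
grip_force: 39.4
```

```bash
python3 - <<'E'
from h import *
s=bot.state();e=s["eef_pos"];print(e,s["tcp_rot"],s["opening"],s["contact_force"])
m,im=snap("wrist","w14")
print("flange",circ(m,e+[0,0,-.017],.033),"fun top",circ(m,(.446,-.2395,.15),.031))
g=cv2.cvtColor(im,cv2.COLOR_RGB2GRAY)
print("   "+"".join(str((u//10)%10) if u%10<3 else " " for u in range(150,360,3)))
for v in range(120,250,4): print(v,"".join("%x"%(g[v,u]//16) for u in range(150,360,3)))
E
```

```text
[ 0.44565901 -0.23905945  0.19221185] [-2.21985409e+00 -2.22219253e+00  5.82804399e-05] 0.019860198848650975 [ 0.33702863  0.51337689 -0.12885215]
flange [182.  184.8 322.1 312.2] fun top [195.6 176.4 309.6 282. ]
   5   6  7  8   9  0  1   2  3  4   5  6  7   8  9  0   1  2  3   4  5  
120 77cc655555555555555555555555555555545bbabaaabbbbbbbbaabaaabaabbbbabbab
124 7db55555555555555555555555554444444444545aabaabaaaaaaaaaababbbbbbaabba
128 dd65555555555555555555555444444444444444aa65aababbabbbb6ababbbbbaabbaa
132 d8555555555555555555555544444444444444445aba97baabb66b5579bbabbbbbbbbb
136 955555555555555555555544444444211111111449abba6aaa55678acdbbbaabbbabab
140 555555555555555555555444444211111111111111aaaaa955789bddbaaababbaaabab
144 55555555555555555555444442111112455542111141aaaa98abddb9aaabbaababaaab
148 7555555555555555555444441111366666666666334437aaa9ccba9babaaabbbaaaaaa
152 77755555555555555544444111366676655666776634445aaa9a9bbbbbbbbaabbbbbaa
156 777755555555555555444411156765555555555567654445aaa8bbbbbbbbbbabbbaabb
160 7777775555555555544441115655445555555554555d51139aa9bbbaab
[... 962 characters left out ...]
33334333bbabbbbbaabaabbab
216 cdccc7767777775333333333333444443334334433333333333344bbbbbabbbbbaaabb
220 dcccccc777776643343343333343433333343433333433434333969bbabbbbbbabbbba
224 cccdccccc9777433333433443333333333333333334333443433333abbbbbbbbbbbbbb
228 cccccccccdddb4333333333333444433333334344343333433434337abbbbbbbbbbabb
232 ccccddcdcddd63333333343333333334333333333433334433434334bbbbbbbbbbbbbb
236 cccccccccccd333334433455531433333333333332155553333333338abbbbbbbbbbba
240 cdcccdccccc9333333433555511333333333333332155553333433336bbbbbbbbbbbaa
244 ddccccccccd8333333334555511333333333333331145554434433335bbbbbbbbbbaab
248 cdddccccccd8333331113555411333333333333331135554111333333bbaabbbbbbbab
```

drive_tool:
  deltas:
    - [0, 0, 4, 0, 0, 0]
    - [0, 0, 8, 0, 0, 0]
    - [0, 0, 11, 0, 0, 0]
    - [0, 0, 13, 0, 0, 0]
    - [0, 0, 14.5, 0, 0, 0]
    - [0, 0, 14.5, 0, 0, 0]

```text
t: 26.07
eef_pos: [0.4454, -0.2397, 0.1776]
tcp_rot: [-2.221, -2.221, 0.0]
contact_force: [-0.3, -0.6, -0.9]
opening: 0.0199
grip_force: 39.4
```

drive_tool:
  deltas:
    - [0, 0, 1, 0, 0, 0]
    - [0, 0, 2, 0, 0, 0]
    - [0, 0, 3, 0, 0, 0]
    - [0, 0, 3, 0, 0, 0]

```text
t: 26.4
eef_pos: [0.4455, -0.2397, 0.1747]
tcp_rot: [-2.221, -2.221, -0.0]
contact_force: [0.1, -0.3, -1.0]
opening: 0.0202
grip_force: 39.4
```

Plug is about 6.6 mm inside the mouth with no contact; the flange should land at 0.173.

drive_tool:
  deltas:
    - [0, 0, 1, 0, 0, 0]
    - [0, 0, 1.5, 0, 0, 0]
    - [0, 0, 2, 0, 0, 0]
    - [0, 0, 2, 0, 0, 0]

```text
t: 26.73
eef_pos: [0.4457, -0.2399, 0.1734]
tcp_rot: [2.221, 2.221, 0.0]
contact_force: [-1.3, 0.9, 5.0]
opening: 0.02
grip_force: 40.0
```

drive_tool:
  deltas:
    - [0, 0, 0, 0, 0, 0]
    - [0, 0, 0, 0, 0, 0]
    - [0, 0, 0, 0, 0, 0]
    - [0, 0, 0, 0, 0, 0]
    - [0, 0, 0, 0, 0, 0]
    - [0, 0, 0, 0, 0, 0]
    - [0, 0, 0, 0, 0, 0]
    - [0, 0, 0, 0, 0, 0]
  jaw: 1

```text
t: 27.4
eef_pos: [0.4455, -0.2397, 0.1728]
tcp_rot: [2.221, 2.221, 0.0]
contact_force: [-0.2, 0.0, 0.2]
opening: 0.0857
grip_force: 0.0
```

drive_tool:
  deltas:
    - [0, 0, -10, 0, 0, 0]
    - [0, 0, -30, 0, 0, 0]
    - [0, 0, -60, 0, 0, 0]
    - [0, 0, -90, 0, 0, 0]
    - [0, 0, -100, 0, 0, 0]
    - [0, 0, -100, 0, 0, 0]
    - [0, 0, -100, 0, 0, 0]
    - [0, 0, -100, 0, 0, 0]

```text
t: 28.07
eef_pos: [0.4451, -0.2394, 0.2718]
tcp_rot: [-2.22, -2.22, 0.0]
contact_force: [-0.8, 0.5, -0.1]
opening: 0.0853
grip_force: 0.0
```

```bash
python3 - <<'E'
from h import *
s=bot.state();e=s["eef_pos"];print(e,s["opening"],s["contact_force"])
m,im=snap("wrist","w15");c=(.446,-.2395)
print("flange",circ(m,(*c,.155),.033),"knob",circ(m,(*c,.175),.011))
g=cv2.cvtColor(im,cv2.COLOR_RGB2GRAY)
print("   "+"".join(str((u//10)%10) if u%10<3 else " " for u in range(180,330,3)))
for v in range(136,244,4): print(v,"".join("%x"%(g[v,u]//16) for u in range(180,330,3)))
E
```

```text
[ 0.44507875 -0.23944029  0.2718262 ] 0.08533338782844727 [-0.83295898  0.5346029  -0.06490971]
flange [209.4 148.6 296.7 232.4] knob [237.5 185.1 268.9 215. ]
   8   9  0  1   2  3  4   5  6  7   8  9  0   1  2  
136 4444444444443333110145555555533337888ab98788889889
140 44444444444433310045544444444b63337887789888898888
144 4444444444433310054344444444424b400788898998999898
148 55444444444333004444444444444445500188799889888998
152 55554444443331033444333333333344440278899888988989
156 55555554443330044333333333333333442248889989888998
160 55555555443330133333333333333333333228889999899988
164 55555555553331333333333333333333338238888988999888
168 55555555554343333333333333333333338858898988898899
172 55555555555433333333333333333333333338889989988889
176 55555555555333333333333333333333333335889899998899
180 55555555555333333333333333333333333333889889998889
184 55555555554333333333322222223333333333588889989999
188 55555555553333333333222333222333333333489899998889
192 55555555693333333333233333332333675333399899988998
196 55555555553333333332333333333333333333399888889998
200 aa5555555a5333333333333333333333333333789899999998
204 aaaaaa55aaa333333332333333333333677777899999999999
208 aaaaaaaaaaa433333333333333332777777777899999999989
212 aaaaaaaaaaaa33333333333333347777777778999999999999
216 aaaaaaaaaaaaa33333333337777777777777a9888889989999
220 aaaaaaaaaaaaaa333333367777777777777aaaa98999988999
224 aaaaaaaaaaaaaaa8333677777777777778aaaaaba889999999
228 aaaaa9aaaaaaaaaaa877777777777779aaaaaaaaaaa8999898
232 aaaaaaaaaaaabaaaaaaa97777778aaaaaaaaaaaaaaaaa99899
236 aaaaaaaaaaaaaaaaaaaaaaaaaaaaaaaaaaa9aaaaaaaaa98899
240 aaaaaaabaaabaaaaaaaaaaaaaaaaaaaaaaaaaaaaaaaaaa9898
```

```bash
python3 -c "
from rig import bot
print(bot.close_job())"
```

```text
the job is handed in; nothing more can be done
None
```

The filter is assembled on the vacuum port (base, cartridge, tall funnel, cover, in that order), and I handed the job in at about 28 s; the hand-in returned no verdict, but contact heights and the last wrist picture fit every part being home, and the short funnel, bottle, jar and timer were never touched.

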